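# Jack up the marked reactor and hold it

### The arm

A 6-joint arm with a two-finger parallel gripper is mounted at the origin on the work surface. World frame = base frame: x ahead of the robot, y to its left, z up, the work surface at z = 0. Lengths are in m, angles in rad, forces in N, time in s.
With the tool pointing down it reaches from about 0.275 to 0.825 m from the base axis. Payload 5.2 kg.
Tool frame: the origin (TCP) lies between the finger pads; the fingertips stand 8 mm ahead of it and the grasp point (between the pads) lies 11 mm behind it; z points along the fingers, y is the line along which they close (so a half turn about z gives the same grasp; the last joint's range is limited). The gripper opens to 93 mm and grips with 3 to 60 N. Pads are 15 mm wide; open, the fingers measure 128 mm over their backs; the gripper's body (75 mm by 188 mm) begins 65 mm behind the grasp point.
Start: joints at [-1.376, 0.259, 1.535, -0, 1.348, -0.203], TCP at [0.213, -0.507, 0.227] pointing down, gripper open.
Joint ranges: [-3.14, 3.14], [-0.91, 2.08], [0.19, 2.58], [-1.22, 4.36], [0.22, 2.71], [-3.12, 3.12]. Speed limits (rad/s): [2.57, 2.57, 3.14, 3.14, 3.14, 3.14].

### API

Orientations are given as [roll, pitch, yaw] about the fixed x, y, z axes, in that order (R = Rz(yaw) Ry(pitch) Rx(roll)).
In Python, from workcell import bot, capture, camera_model, models gives the robot as it stands.
- The arm moves only by the shell command python3 -m inch 'ROWS' [FORCE]. ROWS is a JSON object of lists of equal length, an entry for each row: "linear": the shift along the world's x, y, z in units of 0.2 m (1.0 is 0.2 m), a list of three; "rot": the turn, a rotation vector about the world's x, y, z in units of 45 degrees (1.0 is 45 degrees), a list of three; "claw": the opening, from -1 (shut) to 1 (fully open). In form: {"linear": [[tx, ty, tz], ...], "rot": [[ax, ay, az], ...], "claw": [claw, ...]}. A call has 1 to 20 rows; each row shifts and turns the commanded pose from where the row before left it; what a row does not reach is not made up. A row lasts 1/12 s, in which the tool goes at most 41.7 mm and 7.16 degrees, less where a joint would pass 70% of its speed; a pose out of reach is approached as far as the arm can. A call with a number of a shift or a turn outside -1 to 1 is refused whole. A call with a gripper value outside its range is refused whole. The fingers move at their own pace and stop on an object; FORCE is the grip in N (left out, the last holds). Time passes only in rows, so rows that do not move let the fingers close. It gives the time, the measured TCP pose, the force, the opening and the grip force at its end, in the units of the state.
- bot.sense(): the state, without advancing time (a new reading comes with each control period).
- capture(name): name is "scene" or "top" or "wrist"; returns the picture (384x512x3 uint8, red, green, blue); there is no depth.
- camera_model(name): a dict with "fx", "fy", "cx", "cy" (pixels), "D" ([k1, k2, p1, p2, k3] as OpenCV has them; the pictures are not rectified), "camera_from_world" (4x4, takes a point from world to camera coordinates); the wrist camera has in their place "T_tool_cam" (4x4, takes a point from camera to tool coordinates, whose origin is the TCP and whose axes are the flange's). Camera axes: x right, y down, z forward; pixel columns grow to the right and rows downward; lengths in m; the calibration is good to about 2 mm. A picture is of the moment at which its call begins: read the wrist's pose just before it. camera_model takes no time and is no camera call.
- bot.finish_job(): hands the job in; it is judged then, once.
Trained networks look in the newest picture that a camera, given by its name, has taken for a name from the list of things; names that differ only in an ending like _2 or _b are one class to them, and where a whole thing is asked for, a point or a joint stands for the part that bears it (a point fixed in the world has none). Each returns a list of dicts, best first, with "score" (0 to 1); they miss things now and then, are a little off and sometimes report something else, mostly with a low value. They report only what shows in the picture. A call takes as long as a camera call.
- models.search_frame(name, camera): "centre" ([x, y, z] in m, in the coordinates of the camera as it stood for that picture, good to about 4 mm: the middle of the surface that is visible of it).
- models.masks_of(name, camera): "pixels" (384x512 bool, what is visible of it).
The state is a dict: "time_s": time; "q": joint angles; "dq": joint speeds; "effort": joint torques, N m; "tcp_pos": TCP position; "orientation": TCP orientation; "force": force on the tool from outside, world axes, zero at the start; "ft_torque": the same for the moment, N m; "gripper_width": opening from 0.0 (shut) to 1.0 (fully open); "finger_force": force on a finger pad.
Only numpy, scipy, OpenCV 4.12 (cv2) and the standard library are available. Lean on these libraries where they do the work, as an engineer would, in place of code of your own. Each camera call takes 0.05 s, during which the arm holds its last target. There are 200 camera calls.

### The job

Set the blue jack on the table with its black saddle centred under the yellow-marked lift pad of the reactor, then pump: press the orange handle fully down, let it come right back up, and press it fully down again so that the jack lifts the reactor's tab. Finish while still holding the handle fully down, so that a colleague can change a foot of the raised plate. Do not lift the reactor with the white pad, and leave the other things on the bench where they are.

Things in the scene. Friction and masses are not known exactly. Their poses are not given: they have to be found in the camera images.
- jack_grip (a point): Centre of the carrying block of the loose blue jack: an upright block 36 x 36 mm, this point 70 mm above the jack's underside, the block's top 95 mm above it. May be gripped from above across its two flat sides (along y); the jack balances nearly at it. x points from the block to the saddle, y across, z up.
- jack: The whole loose blue jack, about 0.85 kg, standing on the table at the start. Origin: on its underside, straight below the carrying block's centre; axes as for jack_grip. Base plate 70 mm wide (y), 12 mm thick, from 115 mm behind (-x) to 98 mm ahead (+x) of the origin.
- jack_saddle (a point): Centre of the top face of the jack's round black rubber saddle, 40 mm across, 75 mm ahead (+x) of the block's centre; 70 mm above the jack's underside when the handle is up. It rises straight up, 65 mm per rad of handle (26 mm in a full stroke).
- handle_pad (a point): Centre of the top face of the orange press pad at the end of the pump handle, 44 mm along x, 36 mm wide, 12 mm thick. With the handle up it is 106 mm behind (-x) the block's centre and 100 mm above the jack's underside; with the handle at its stop 109 mm behind and 56 mm above. It swings about a pivot in the block 70 mm above the underside.
- handle (a joint): Angle of the pump handle: 0 up (at rest), 0.40 rad at the lower stop. It springs back up when let go. Pressing down on the pad takes about 3 N with nothing on the saddle and about 9 N while lifting the plate.
- marked_pad (a point): The marked lift point: centre of the underside of the yellow pad (34 mm across) under the tab at the front of one reactor's base plate; a yellow disc also lies on top of the tab. 82 mm above the table at rest (12 mm above the lowered saddle), about 95 mm when fully jacked up; the plate tips about a hinge 225 mm beyond. x points level from the tab into the reactor, y across, z up.
- marked_tab (a point): Top of the yellow disc on the marked reactor's steel tab, 20 mm straight above marked_pad; same axes. The tab is 44 mm wide and reaches 23 mm nearer than this point. Below it the space is free to 45 mm beyond; two feet stand 67 mm beyond, 75 mm to either side. The plate (180 mm wide) begins 50 mm beyond, the red vessel 93 mm beyond, to 214 mm above the table.
- plain_pad (a point): The same point of the other, identical reactor, whose lift pad is white: not to be lifted.
- media_bottle_mid (a point): Bystander to leave alone: red bottle with blue cap, 66 mm across, 130 mm tall. Point at its middle.
- amber_jar_mid (a point): Bystander to leave alone: amber jar with white lid, 60 mm across, 75 mm tall. Point at its middle.
- beaker_mid (a point): Bystander to leave alone: clear open beaker, 72 mm across, 85 mm tall. Point at its middle.
- filter_disc_mid (a point): Bystander to leave alone: white disc filter on a stub, 64 mm across, 45 mm tall. Point at its middle.
- clamp_mid (a point): Bystander to leave alone: flat yellow tube clamp, 65 x 34 mm, 12 mm thick. Point at its middle.
- coupling_mid (a point): Bystander to leave alone: turned steel hose coupling standing upright, 44 mm across, 38 mm tall. Point at its middle.

How it is judged:
On the way, in this order (a step that is already met when the one before it is completed fails the run):
1. the jack stands flat on the table with its saddle under the yellow pad, handle up, plate not yet lifted (horizontal distance between jack_saddle and marked_pad below 0.014 m and height (world z) of jack_grip below 0.074 m and angle between jack_grip's own z axis and vertical below 0.05 rad and value of joint handle below 0.08 rad and height (world z) of marked_pad below 0.085 m), for 0.2 s.
2. first stroke: handle fully down, the saddle lifting the plate (horizontal distance between jack_saddle and marked_pad below 0.014 m and height (world z) of jack_grip below 0.074 m and angle between jack_grip's own z axis and vertical below 0.05 rad and value of joint handle above 0.35 rad and height (world z) of marked_pad above 0.089 m and contact force between saddle and marked_plate above 3 N), for 0.1 s.
3. handle back up, plate down again, jack still under the pad (all of step 1), for 0.1 s.
At the end, for the whole second after the job is handed in: Robot presses the handle (over 2 N) beyond 0.35 rad; jack flat and still on the table, saddle within 14 mm (horizontally) of the yellow pad's centre, carrying the plate (over 3 N), whose pad is over 89 mm high (82 at rest), untouched by the robot; other reactor down (all of step 2 and contact force between any of the fingers, the arm and handle above 2 N and contact force between each of the arm, the fingers and marked_plate below 0.5 N and linear speed of jack below 0.03 m/s and height (world z) of plain_pad below 0.0855 m); the arm keeps its last pose, push and grip.
It fails at once if the reactor with the white pad is lifted (height (world z) of plain_pad above 0.0865 m).
It fails at once if a bottle, jar, beaker, filter, clamp or coupling is moved more than 30 mm (distance of any of media_bottle_mid, amber_jar_mid, beaker_mid, filter_disc_mid, clamp_mid, coupling_mid from where it was at the start of the episode above 0.03 m).
It also fails if it takes over 54 s, if anything falls off the work surface, if the arm or the gripper's body presses on something with over 40 N, if the wrist force passes 120 N, or if a joint passes its speed limit or range.

## Working session

There is one attempt and no reset: what is moved stays moved. The work goes in short steps, Python scripts to look and compute and a shell command to move; the robot and the scene stay as the last step left them, time stands still between calls to the robot, and variables do not carry over. Pictures are saved under pics/ and viewed, at most 10 in all, crops included, and the job is handed in when it is done.

```bash
mkdir -p pics
cat > h.py <<'E'
from workcell import bot, capture, camera_model, models
import numpy as np, cv2
def T(cam):
    m=camera_model(cam)
    return np.linalg.inv(np.array(m["camera_from_world"]))
def find(name,cam):
    t=T(cam); r=models.search_frame(name,cam)
    return [(round(d["score"],2),np.round((t@np.r_[d["centre"],1])[:3],3).tolist()) for d in r[:3]]
def save(cam,fn):
    im=capture(cam); cv2.imwrite("pics/"+fn,im[:,:,::-1]); return im
def pix2plane(cam,uv,z):
    m=camera_model(cam); K=np.array([[m["fx"],0,m["cx"]],[0,m["fy"],m["cy"]],[0,0,1]])
    p=cv2.undistortPoints(np.array(uv,float).reshape(-1,1,2),K,np.array(m["D"])).reshape(-1,2)
    t=T(cam); o=t[:3,3]; d=(t[:3,:3]@np.c_[p,np.ones(len(p))].T).T
    return o+d*((z-o[2])/d[:,2])[:,None]
E
python3 - <<'E'
from h import *
for c in ["top","scene"]:
    save(c,c+"0.png")
    for n in ["jack_grip","jack","jack_saddle","handle_pad","marked_pad","marked_tab","plain_pad","media_bottle_mid","amber_jar_mid","beaker_mid","filter_disc_mid","clamp_mid","coupling_mid"]:
        print(c,n,find(n,c))
print(bot.sense())
E
```

```text
top jack_grip [(0.84, [0.519, 0.003, 0.008]), (0.3, [0.676, -0.377, 0.039])]
top jack [(0.85, [0.524, -0.005, 0.012])]
top jack_saddle [(0.53, [0.601, -0.048, 0.071])]
top handle_pad [(0.82, [0.449, 0.041, 0.097])]
top marked_pad [(0.76, [0.779, -0.149, 0.1])]
top marked_tab [(0.57, [0.779, -0.152, 0.1])]
top plain_pad [(0.92, [0.762, 0.191, 0.098])]
top media_bottle_mid [(0.94, [0.569, 0.401, 0.086]), (0.55, [0.522, -0.004, 0.011])]
top amber_jar_mid [(0.61, [0.419, 0.403, 0.076])]
top beaker_mid [(0.74, [0.78, -0.148, 0.101]), (0.69, [0.586, -0.418, 0.052]), (0.23, [0.603, -0.047, 0.071])]
top filter_disc_mid [(0.82, [0.451, -0.388, 0.029])]
top clamp_mid []
top coupling_mid [(0.5, [0.587, -0.418, 0.053]), (0.48, [0.678, -0.378, 0.04])]
scene jack_grip [(0.96, [0.541, 0.008, 0.022])]
scene jack [(0.7, [0.539, 0.013, 0.023])]
scene jack_saddle [(0.67, [0.602, -0.037, 0.069]), (0.32, [0.54, 0.007, 0.022])]
scene handle_pad [(0.81, [0.46, 0.039, 0.096])]
scene marked_pad [(0.84, [0.823, -0.128, 0.108])]
scene marked_tab [(0.94, [0.825, -0.126, 0.106]), (0.47, [0.46, 0.036, 0.095])]
sc
[... 418 characters left out ...]
[]
{'time_s': 1.4, 'q': array([-1.37577608e+00,  2.58600773e-01,  1.53496486e+00,  3.03693501e-06,
        1.34800200e+00, -2.02782760e-01]), 'dq': array([-8.56661694e-04,  4.49135858e-05,  2.53755039e-03,  1.13123339e-03,
       -6.98116396e-04, -1.57309641e-03]), 'effort': array([-1.25542792e-04, -4.37200427e+01, -2.84300119e+01,  7.18566030e-02,
        3.13767535e-02, -3.61813321e-06]), 'tcp_pos': array([ 0.21310229, -0.50706141,  0.22666645]), 'orientation': array([3.14156755e+00, 2.13698525e-06, 3.97802334e-01]), 'force': array([-0.04787578,  0.26940282, -0.21424053]), 'ft_torque': array([-0.01297503, -0.02834409,  0.03011117]), 'finger_force': 0.0, 'gripper_width': 1.0031018722185219}
```

View pics/top0.png

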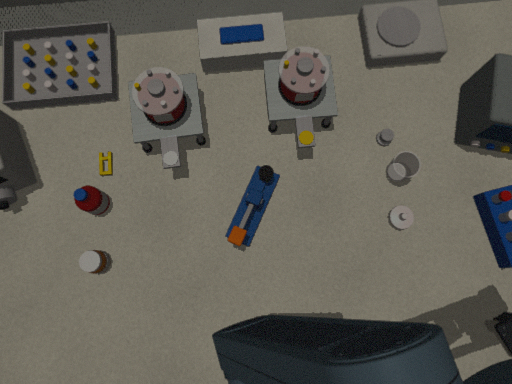

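View pics/scene0.png

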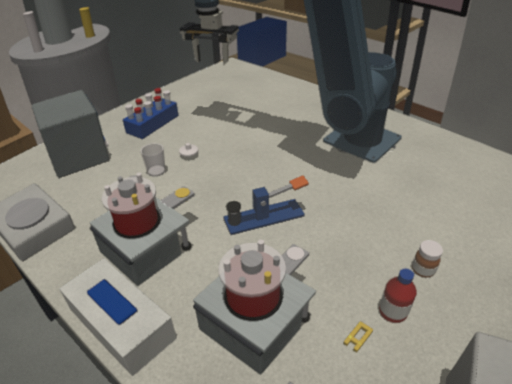

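The top view shows the jack with its saddle at about (265,173) and its orange pad at (237,235). The yellow disc is at (306,138) and the white disc at (170,158). Next I'll get precise positions by colour in both cameras.

```bash
cat > m.py <<'E'
from h import *
def blob(im,lo,hi,roi):
    h=cv2.cvtColor(im,cv2.COLOR_RGB2HSV); m=cv2.inRange(h,np.array(lo),np.array(hi))
    x0,y0,x1,y1=roi; k=np.zeros_like(m); k[y0:y1,x0:x1]=m[y0:y1,x0:x1]
    n,l,s,c=cv2.connectedComponentsWithStats(k); i=1+np.argmax(s[1:,4]); return c[i],s[i,4],l==i
E
python3 - <<'E'
from m import *
t=capture("top"); s=capture("scene")
for n,im,c,lo,hi,roi,z in [
 ("yellow","",'top',(20,120,80),(35,255,255),(290,120,325,155),.102),
 ("yellow","",'scene',(20,120,80),(35,255,255),(165,180,205,205),.102),
 ("orange","",'top',(3,150,80),(17,255,255),(215,215,260,255),.1),
 ("orange","",'scene',(3,150,80),(17,255,255),(280,170,320,195),.1),
 ("white","",'top',(0,0,170),(180,70,255),(158,148,184,168),.102),
 ("blue jack","",'top',(100,120,40),(125,255,255),(220,150,285,260),.012),
 ("saddle","",'top',(0,0,0),(180,255,50),(250,160,280,190),.07)]:
    b,a,m=blob(t if c=='top' else s,lo,hi,roi); print(n,c,b.round(1),a,pix2plane(c,[b],z).round(4))
    if n=="blue jack":
        pts=np.argwhere(m)[:,::-1].astype(float); w=pix2plane('top',pts,.012)[:,:2]
        r=cv2.minAreaRect(w.astype(np.float32)); print(r)
big=lambda im,x0,y0,x1,y1:cv2.resize(im[y0:y1,x0:x1],None,fx=4,fy=4,interpolation=cv2.INTER_CUBIC)
cv2.imwrite("pics/topc.png",big(t,200,40,350,180)[:,:,::-1])
E
```

```text
yellow top [305.9 137.3] 167 [[ 0.6733 -0.1556  0.102 ]]
yellow scene [182.  192.2] 92 [[ 0.6714 -0.1535  0.102 ]]
orange top [236.7 235.4] 237 [[0.4419 0.0448 0.1   ]]
orange scene [298.7 182.3] 124 [[0.4447 0.0507 0.1   ]]Traceback (most recent call last):
  File "<stdin>", line 11, in <module>
  File "m.py", line 5, in blob
    n,l,s,c=cv2.connectedComponentsWithStats(k); i=1+np.argmax(s[1:,4]); return c[i],s[i,4],l==i
                                                     ~~~~~~~~~^^^^^^^^^
    return _wrapfunc(a, 'argmax', axis=axis, out=out, **kwds)
    return bound(*args, **kwds)
ValueError: attempt to get argmax of an empty sequence
```

Run:
```python
from m import *
t=capture("top"); s=capture("scene")
for n,c,lo,hi,roi,z in [
 ("blue jack",'top',(100,90,30),(130,255,255),(220,150,285,260),.012),
 ("saddle",'top',(0,0,0),(180,255,60),(250,160,280,185),.07),
 ("saddle",'scene',(0,0,0),(180,255,60),(222,198,245,212),.07)]:
  try:
    b,a,m=blob(t if c=='top' else s,lo,hi,roi); print(n,c,b.round(1),a,pix2plane(c,[b],z).round(4))
    if n=="blue jack":
        w=pix2plane('top',np.argwhere(m)[:,::-1].astype(float),.012)[:,:2]
        print(cv2.minAreaRect(w.astype(np.float32)))
  except ValueError: print(n,"none")
big=lambda im,x0,y0,x1,y1:cv2.resize(im[y0:y1,x0:x1],None,fx=4,fy=4,interpolation=cv2.INTER_CUBIC)
cv2.imwrite("pics/topc.png",big(t,210,50,350,195)[:,:,::-1])
```

```text
blue jack top [253.8 203.6] 1404 [[ 0.5307 -0.0072  0.012 ]]
((0.5276657342910767, -0.0037333816289901733), (0.06752075254917145, 0.2102261632680893), 60.37456512451172)
saddle top [266.  174.6] 248 [[ 0.5935 -0.0453  0.07  ]]
saddle scene [233.2 206.7] 111 [[ 0.602  -0.0393  0.07  ]]
```

View pics/topc.png

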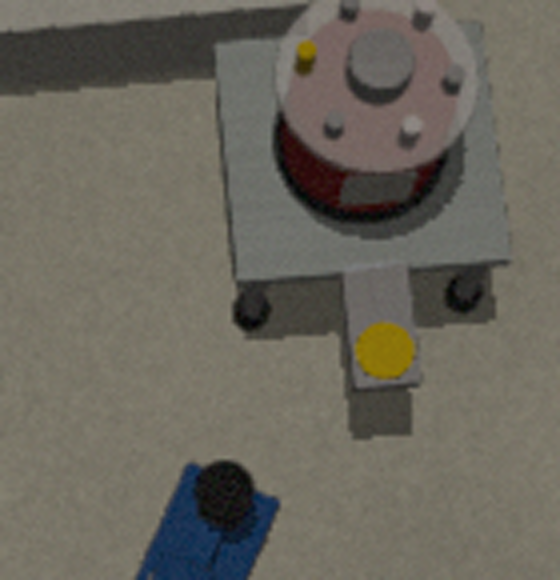

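The crop shows the plate's front edge from (237,280) to (510,262), the tab below it with its sides visible, and the yellow disc at (385,350). The feet are at (250,310) and (465,293).

Run:
```python
from h import *
P=np.array([[237,280],[510,262],[217,45],[345,270],[355,388],[408,265],[420,383]])/4+[210,50]-.4
w=pix2plane('top',P,.098)[:,:2]; print(w.round(4).tolist(), np.linalg.norm(w[1]-w[0]))
a=lambda d:round(float(np.arctan2(d[1],d[0])),3)
print("front",a(w[0]-w[1])-1.5708,"side",a(w[2]-w[0]),a(w[3]-w[4]),a(w[5]-w[6]))
```

```text
[[0.7322, -0.0668], [0.7264, -0.2447], [0.8983, -0.0718], [0.7319, -0.1374], [0.6519, -0.1339], [0.7311, -0.1785], [0.651, -0.1757]] 0.17802650335590087
front -0.03279999999999994 side -0.03 -0.043 -0.035
```

```bash
python3 -m inch '{"linear":[[0.0805,0.125,0],[0.0805,0.125,0],[0.0805,0.125,0],[0.0805,0.125,0],[0.0805,0.125,0],[0.0805,0.125,0],[0.0805,0.125,0],[0.0805,0.125,0],[0.0805,0.125,0],[0.0805,0.125,0],[0.0805,0.125,0],[0.0805,0.125,0],[0.0805,0.125,0],[0.0805,0.125,0],[0.0805,0.125,0],[0.0805,0.125,0],[0.0805,0.125,0],[0.0805,0.125,0],[0.0805,0.125,0],[0.0805,0.125,0]],"rot":[[0,0,-0.058],[0,0,-0.058],[0,0,-0.058],[0,0,-0.058],[0,0,-0.058],[0,0,-0.058],[0,0,-0.058],[0,0,-0.058],[0,0,-0.058],[0,0,-0.058],[0,0,-0.058],[0,0,-0.058],[0,0,-0.058],[0,0,-0.058],[0,0,-0.058],[0,0,-0.058],[0,0,-0.058],[0,0,-0.058],[0,0,-0.058],[0,0,-0.058]],"claw":[1,1,1,1,1,1,1,1,1,1,1,1,1,1,1,1,1,1,1,1]}'
python3 - <<'E'
from m import *
s=bot.sense(); print(s["time_s"],s["tcp_pos"],s["orientation"],s["q"].round(2))
im=save("wrist","w1.png"); m=camera_model("wrist"); print(m)
E
```

```text
time_s: 3.27
tcp_pos: [0.5357, -0.0056, 0.2268]
orientation: [-3.142, -0.0, -0.515]
force: [0.2, 0.8, -0.6]
gripper_width: 0.999
finger_force: 0.0
3.2667 [ 0.53572488 -0.00558819  0.22675932] [-3.14155885e+00 -2.84710778e-04 -5.15348051e-01] [-0.22  0.23  1.57 -0.    1.34  1.87]
{'fx': 305.91756250316274, 'fy': 305.91756250316274, 'cx': 253.5423839779459, 'cy': 190.58954717577416, 'D': array([0.01197389, 0.        , 0.        , 0.        , 0.        ]), 'T_tool_cam': array([[-8.87706245e-04, -9.62274246e-01, -2.72079930e-01,
         7.58521405e-02],
       [ 9.99999570e-01, -9.26708716e-04,  1.48561734e-05,
         4.22151104e-04],
       [-2.66434556e-04, -2.72079800e-01,  9.62274655e-01,
        -1.59205758e-01],
       [ 0.00000000e+00,  0.00000000e+00,  0.00000000e+00,
         1.00000000e+00]])}
```

View pics/w1.png

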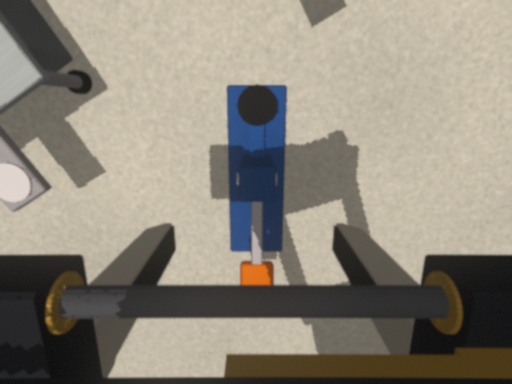

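The wrist view shows the saddle at (258,105), the block at about (257,185), and the orange pad just above the gripper bar.

```bash
cat >> m.py <<'E'
from scipy.spatial.transform import Rotation as Ro
def wpix(s,uv,z):
    m=camera_model("wrist"); K=np.array([[m["fx"],0,m["cx"]],[0,m["fy"],m["cy"]],[0,0,1]])
    p=cv2.undistortPoints(np.array(uv,float).reshape(-1,1,2),K,np.array(m["D"])).reshape(-1,2)
    W=np.eye(4); W[:3,:3]=Ro.from_euler('xyz',s["orientation"]).as_matrix(); W[:3,3]=s["tcp_pos"]; t=W@m["T_tool_cam"]
    o=t[:3,3]; d=(t[:3,:3]@np.c_[p,np.ones(len(p))].T).T
    return o+d*((z-o[2])/d[:,2])[:,None]
E
python3 - <<'E'
from m import *
s=bot.sense(); im=cv2.imread("pics/w1.png")[:,:,::-1]
b,a,_=blob(im,(0,0,0),(180,255,70),(232,80,284,126)); print(b,a,wpix(s,[b],.07).round(4))
print("base corners",wpix(s,[[228,86],[286,86],[231,250],[282,250]],.012)[:,:2].round(4).tolist())
print("block ticks",wpix(s,[[238,180],[277,180]],.095)[:,:2].round(4).tolist())
E
```

```text
[257.11494253 104.91954023] 1218 [[ 0.6016 -0.0417  0.07  ]]
base corners [[0.6363, -0.0231], [0.6031, -0.0814], [0.4553, 0.0808], [0.4215, 0.0212]]
block ticks [[0.5495, 0.0095], [0.5306, -0.0237]]
```

```bash
python3 -m inch '{"linear":[[0,0,-0.084],[0,0,-0.084],[0,0,-0.084],[0,0,-0.084],[0,0,-0.084],[0,0,-0.084],[0,0,-0.084],[0,0,-0.084],[0,0,-0.084],[0,0,-0.084],[0,0,0],[0,0,0],[0,0,0],[0,0,0],[0,0,0],[0,0,0],[0,0,0],[0,0,0],[0,0,0],[0,0,0]],"rot":[[0,0,0],[0,0,0],[0,0,0],[0,0,0],[0,0,0],[0,0,0],[0,0,0],[0,0,0],[0,0,0],[0,0,0],[0,0,0],[0,0,0],[0,0,0],[0,0,0],[0,0,0],[0,0,0],[0,0,0],[0,0,0],[0,0,0],[0,0,0]],"claw":[1,1,1,1,1,1,1,1,1,1,1,-1,-1,-1,-1,-1,-1,-1,-1,-1]}' 40
```

```text
time_s: 4.98
tcp_pos: [0.535, -0.0073, 0.0588]
orientation: [3.141, -0.0, -0.513]
force: [-2.5, -5.0, 0.8]
gripper_width: 0.406
finger_force: 2.4
```

```bash
python3 -m inch '{"linear":[[0,0,0],[0,0,0],[0,0,0],[0,0,0],[0,0,0.02],[0,0,0.02],[0,0,0.02],[0,0,0.02],[0,0,0.02],[0,0,0]],"rot":[[0,0,0],[0,0,0],[0,0,0],[0,0,0],[0,0,0],[0,0,0],[0,0,0],[0,0,0],[0,0,0],[0,0,0]],"claw":[-1,-1,-1,-1,-1,-1,-1,-1,-1,-1]}'
```

```text
time_s: 5.82
tcp_pos: [0.5356, -0.0069, 0.0794]
orientation: [-3.141, -0.001, -0.513]
force: [-0.1, -0.3, -8.6]
gripper_width: 0.386
finger_force: 40.0
```

```bash
python3 -m inch '{"linear":[[-0.003,-0.0715,0],[-0.003,-0.0715,0],[-0.003,-0.0715,0],[-0.003,-0.0715,0],[-0.003,-0.0715,0],[-0.003,-0.0715,0],[-0.003,-0.0715,0],[-0.003,-0.0715,0],[-0.003,-0.0715,0],[-0.003,-0.0715,0],[0,0,0],[0,0,0]],"rot":[[0,0,0.061],[0,0,0.061],[0,0,0.061],[0,0,0.061],[0,0,0.061],[0,0,0.061],[0,0,0.061],[0,0,0.061],[0,0,0.061],[0,0,0.061],[0,0,0],[0,0,0]],"claw":[-1,-1,-1,-1,-1,-1,-1,-1,-1,-1,-1,-1]}'
python3 - <<'E'
from m import *
s=bot.sense(); im=save("wrist","w2.png")
y=blob(im,(20,120,80),(35,255,255),(100,0,400,200)); print(y[0],y[1],wpix(s,[y[0]],.102).round(4))
save("top","t2.png")
E
```

```text
time_s: 6.82
tcp_pos: [0.529, -0.1507, 0.0785]
orientation: [-3.141, 0.0, -0.036]
force: [-0.5, 0.5, -9.3]
gripper_width: 0.384
finger_force: 40.0Traceback (most recent call last):
  File "<stdin>", line 3, in <module>
  File "m.py", line 5, in blob
    n,l,s,c=cv2.connectedComponentsWithStats(k); i=1+np.argmax(s[1:,4]); return c[i],s[i,4],l==i
                                                     ~~~~~~~~~^^^^^^^^^
    return _wrapfunc(a, 'argmax', axis=axis, out=out, **kwds)
    return bound(*args, **kwds)
ValueError: attempt to get argmax of an empty sequence
```

View pics/w2.png

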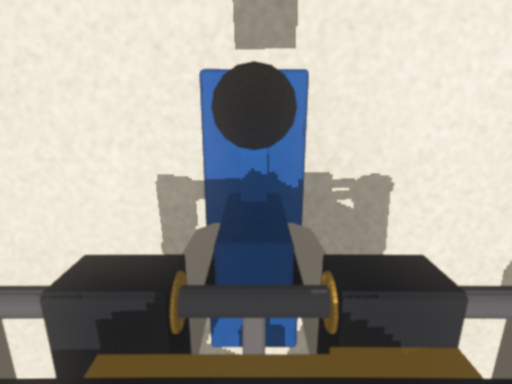

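The jack hangs straight, with its saddle at (254,105), and only the tab's shadow shows above it. I'll lower it to about 5 mm and advance most of the way.

```bash
python3 -m inch '{"linear":[[0,0,-0.025],[0,0,-0.025],[0,0,-0.025],[0,0,0],[0.05,-0.002,0],[0.05,-0.002,0],[0.05,-0.002,0],[0.05,-0.001,0],[0.05,-0.001,0],[0,0,0],[0,0,0]],"rot":[[0,0,0],[0,0,0],[0,0,0],[0,0,0],[0,0,0],[0,0,0],[0,0,0],[0,0,0],[0,0,0],[0,0,0],[0,0,0]],"claw":[-1,-1,-1,-1,-1,-1,-1,-1,-1,-1,-1]}'
python3 - <<'E'
from m import *
s=bot.sense(); im=save("wrist","w3.png"); print(s["tcp_pos"],s["orientation"],s["force"])
y=blob(im,(18,90,60),(38,255,255),(100,0,400,200)) if 1 else 0; print(y[0],y[1],wpix(s,[y[0]],.102).round(4))
E
```

```text
time_s: 7.78
tcp_pos: [0.5803, -0.1518, 0.0637]
orientation: [3.141, -0.001, -0.034]
force: [-0.5, -0.2, -9.5]
gripper_width: 0.384
finger_force: 40.0
[ 0.58031989 -0.15176241  0.0637166 ] [ 3.14116701e+00 -9.57221090e-04 -3.35492127e-02] [-0.53697127 -0.19116952 -9.47912833]
[255.11168859  55.10373356] 9428 [[ 0.6729 -0.156   0.102 ]]
```

View pics/w3.png

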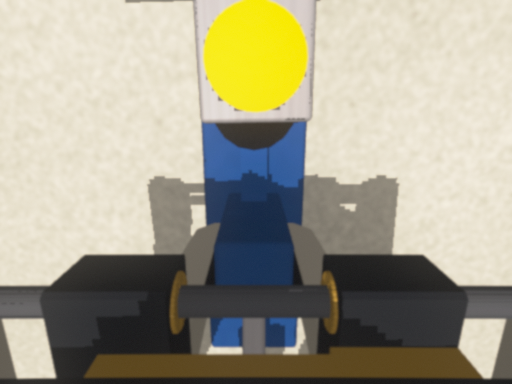

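Run:
```python
from m import *
# saddle centre from earlier wrist view (saddle top z ~0.0897, tcp then 0.529,-0.1507,0.0785, yaw -0.036)
im=cv2.imread("pics/w2.png")[:,:,::-1]
b,a,m=blob(im,(0,0,0),(180,255,70),(205,55,302,155)); (c,r)=cv2.minEnclosingCircle(np.argwhere(m)[:,::-1].astype(np.float32)); print(b,c,r)
s={"tcp_pos":np.array([.529,-.1507,.0785]),"orientation":[-3.141,0,-.036]}
print(wpix(s,[b,c],.0897).round(4), "offset", np.linalg.norm((wpix(s,[c],.0897)[0]-s["tcp_pos"])[:2]))
```

```text
[253.73220094 105.35146368] (253.5, 105.5) 42.80780792236328
[[ 0.6039 -0.154   0.0897]
 [ 0.6039 -0.1539  0.0897]] offset 0.07493914344586362
```

The disc, seen at (255,55), measures (0.673, -0.156), which agrees with the top camera, and the saddle sits 75 mm ahead of the TCP. I have 18 mm left to advance, then I'll set the jack down and release it.

```bash
python3 -m inch '{"linear":[[0.03,-0.002,0],[0.03,-0.002,0],[0.0285,-0.003,0],[0,0,0],[0,0,0],[0,0,-0.009],[0,0,-0.009],[0,0,-0.008],[0,0,0],[0,0,0]],"rot":[[0,0,0],[0,0,0],[0,0,0],[0,0,0],[0,0,0],[0,0,0],[0,0,0],[0,0,0],[0,0,0],[0,0,0]],"claw":[-1,-1,-1,-1,-1,-1,-1,-1,-1,-1]}'
```

```text
time_s: 8.67
tcp_pos: [0.5965, -0.153, 0.0587]
orientation: [-3.142, 0.0, -0.034]
force: [-2.0, 0.3, -4.6]
gripper_width: 0.388
finger_force: 40.0
```

```bash
python3 -m inch '{"linear":[[0,0,0],[0,0,0],[0,0,0],[0,0,0],[0,0,0],[0,0,0.05],[0,0,0.07],[0,0,0.07],[0,0,0.07],[0,0,0.07],[0,0,0.07],[0,0,0]],"rot":[[0,0,0],[0,0,0],[0,0,0],[0,0,0],[0,0,0],[0,0,0],[0,0,0],[0,0,0],[0,0,0],[0,0,0],[0,0,0],[0,0,0]],"claw":[0.3,0.3,0.3,0.3,0.3,0.3,0.3,0.3,0.3,0.3,0.3,0.3]}'
python3 - <<'E'
from m import *
s=bot.sense(); print(s["tcp_pos"],s["orientation"])
im=save("wrist","w4.png"); t=save("top","t4.png")
y=blob(im,(18,90,60),(38,255,255),(100,0,400,300)); print("disc",y[0],wpix(s,[y[0]],.102).round(4))
o=blob(t,(3,150,80),(17,255,255),(250,170,330,260)); print("orange",o[0],o[1],pix2plane('top',[o[0]],.1).round(4))
h=blob(im,(100,90,30),(130,255,255),(150,0,360,384)); w=wpix(s,np.argwhere(h[2])[:,::-1].astype(float),.012)[:,:2]; print(cv2.minAreaRect(w.astype(np.float32)))
E
```

```text
time_s: 9.67
tcp_pos: [0.5987, -0.1539, 0.1425]
orientation: [3.139, -0.006, -0.034]
force: [1.0, -0.9, 0.4]
gripper_width: 0.649
finger_force: 0.0
[ 0.59874441 -0.15387523  0.14248439] [ 3.13912549 -0.00599426 -0.03403537]
disc [251.77468522 107.67296223] [[ 0.6723 -0.1559  0.102 ]]Traceback (most recent call last):
  File "<stdin>", line 5, in <module>
  File "m.py", line 5, in blob
    n,l,s,c=cv2.connectedComponentsWithStats(k); i=1+np.argmax(s[1:,4]); return c[i],s[i,4],l==i
                                                     ~~~~~~~~~^^^^^^^^^
    return _wrapfunc(a, 'argmax', axis=axis, out=out, **kwds)
    return bound(*args, **kwds)
ValueError: attempt to get argmax of an empty sequence
```

View pics/w4.png

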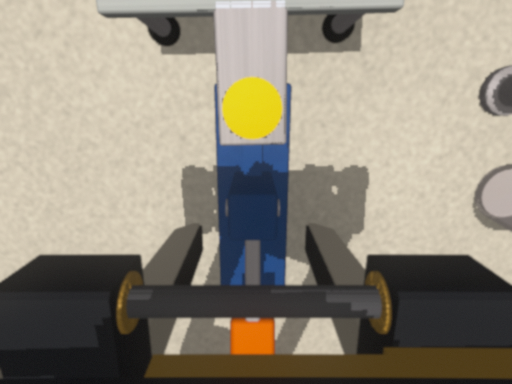

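The disc is at (252,108), centred over the jack. The base's front edge is at about (253,85), the block's ticks at (227,207) and (278,207), and the orange pad at (253,338). I'll check the placement numerically.

Run:
```python
from m import *
s=bot.sense()
print("front edge",wpix(s,[[216,85],[291,85]],.012)[:,:2].round(4).tolist(),"ticks",wpix(s,[[227,207],[278,207]],.095)[:,:2].round(4).tolist(),"orange side edges+front",wpix(s,[[231,340],[275,340],[253,319]],.1)[:,:2].round(4).tolist())
print("side edges", wpix(s,[[219,150],[288,150],[221,275],[284,275]],.012)[:,:2].round(4).tolist())
```

```text
front edge [[0.6903, -0.1238], [0.688, -0.1902]] ticks [[0.604, -0.1354], [0.6027, -0.1711]] orange side edges+front [[0.4965, -0.1326], [0.4952, -0.1669], [0.515, -0.1505]]
side edges [[0.6327, -0.1227], [0.6304, -0.1874], [0.5009, -0.1162], [0.4985, -0.1825]]
```

```bash
python3 -m inch '{"linear":[[-0.067,0.003,0],[-0.067,0.003,0],[-0.067,0.003,0],[-0.067,0.003,0],[-0.067,0.003,0],[-0.067,0.003,0],[-0.067,0.003,0],[-0.067,0.004,0],[0,0,0],[0,0,0],[0,0,-0.05],[0,0,-0.05],[0,0,0],[0,0,0]],"rot":[[0,0,0],[0,0,0],[0,0,0],[0,0,0],[0,0,0],[0,0,0],[0,0,0],[0,0,0],[0,0,0],[0,0,0],[0,0,0],[0,0,0],[0,0,0],[0,0,0]],"claw":[-1,-1,-1,-1,-1,-1,-1,-1,-1,-1,-1,-1,-1,-1]}' 20
python3 - <<'E'
from m import *
for c in ["scene"]:
    im=save(c,"s5.png"); cv2.imwrite("pics/s5c.png",cv2.resize(im[120:270,130:330],None,fx=4,fy=4,interpolation=cv2.INTER_CUBIC)[:,:,::-1])
E
```

```text
time_s: 10.93
tcp_pos: [0.4892, -0.1476, 0.117]
orientation: [-3.14, 0.002, -0.034]
force: [0.2, 0.3, -0.0]
gripper_width: 0.003
finger_force: 0.0
```

View pics/s5c.png

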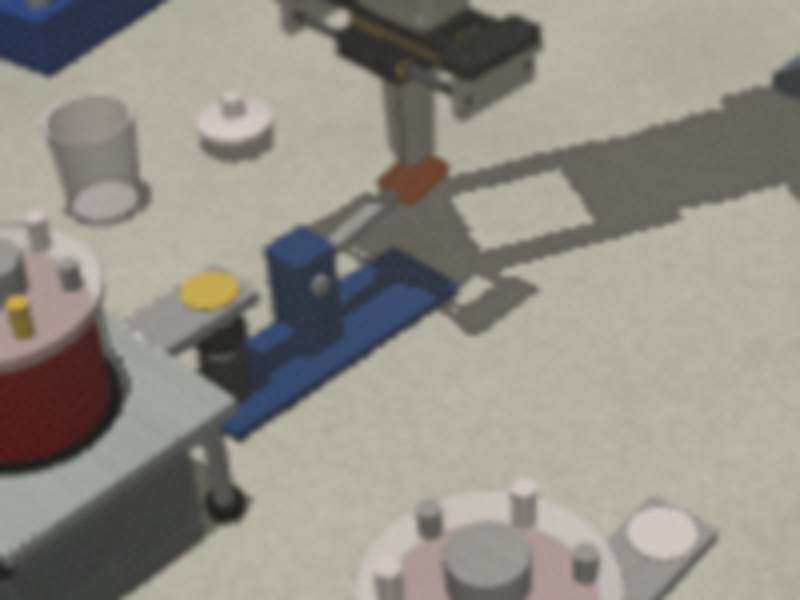

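The closed fingertips (410,160) stand over the orange pad, and the saddle is under the disc with the jack flat. I'll press now.

```bash
python3 -m inch '{"linear":[[0.005,0,-0.025],[0,0,-0.025],[0,0,-0.02],[0,0,-0.02],[0,0,-0.02],[0,0,-0.02],[0,0,-0.02],[-0.003,0,-0.02],[-0.003,0,-0.02],[-0.003,0,-0.02],[-0.003,0,-0.02],[-0.003,0,-0.015],[0,0,0],[0,0,0]],"rot":[[0,0,0],[0,0,0],[0,0,0],[0,0,0],[0,0,0],[0,0,0],[0,0,0],[0,0,0],[0,0,0],[0,0,0],[0,0,0],[0,0,0],[0,0,0],[0,0,0]],"claw":[-1,-1,-1,-1,-1,-1,-1,-1,-1,-1,-1,-1,-1,-1]}'
```

```text
time_s: 12.15
tcp_pos: [0.4899, -0.1482, 0.0707]
orientation: [3.141, -0.005, -0.035]
force: [1.8, 3.4, 10.2]
gripper_width: 0.005
finger_force: 4.9
```

```bash
python3 -m inch '{"linear":[[0,0,-0.015],[0,0,-0.015],[0,0,0],[0,0,0]],"rot":[[0,0,0],[0,0,0],[0,0,0],[0,0,0]],"claw":[-1,-1,-1,-1]}'; python3 -m inch '{"linear":[[0,0,-0.008],[0,0,-0.007],[0,0,0],[0,0,0]],"rot":[[0,0,0],[0,0,0],[0,0,0],[0,0,0]],"claw":[-1,-1,-1,-1]}'
```

```text
time_s: 12.48
tcp_pos: [0.4904, -0.1482, 0.0658]
orientation: [3.141, -0.006, -0.035]
force: [1.0, 4.7, 17.3]
gripper_width: 0.005
finger_force: 8.3
time_s: 12.82
tcp_pos: [0.4906, -0.1483, 0.0647]
orientation: [3.14, -0.007, -0.034]
force: [-4.2, 7.7, 33.8]
gripper_width: 0.007
finger_force: 17.2
```

```bash
python3 -m inch '{"linear":[[0,0,0.006],[0,0,0]],"rot":[[0,0,0],[0,0,0]],"claw":[-1,-1]}'
python3 - <<'E'
from m import *
a=cv2.imread("pics/s5.png")[:,:,::-1]; b=save("scene","s6.png")
for im in (a,b):
    y=blob(im,(18,120,80),(35,255,255),(160,175,205,210)); print("disc",y[0],y[1])
    w=blob(im,(100,110,30),(130,255,255),(180,170,250,235)); print("jack blue",w[0],w[1])
m=camera_model("scene"); K=np.array([[m["fx"],0,m["cx"]],[0,m["fy"],m["cy"]],[0,0,1]]); C=np.array(m["camera_from_world"])
print(cv2.projectPoints(np.array([[.673,-.156,.102],[.673,-.156,.115]]),cv2.Rodrigues(C[:3,:3])[0],C[:3,3],K,np.array(m["D"]))[0].squeeze())
cv2.imwrite("pics/s6c.png",cv2.resize(b[120:270,130:330],None,fx=4,fy=4,interpolation=cv2.INTER_CUBIC)[:,:,::-1])
E
```

```text
time_s: 12.98
tcp_pos: [0.4905, -0.1483, 0.0652]
orientation: [3.14, -0.007, -0.034]
force: [-2.1, 6.0, 26.6]
gripper_width: 0.007
finger_force: 13.1
disc [182.         192.20652174] 92
jack blue [212.61813842 207.59427208] 419
disc [180.80412371 187.96907216] 97
jack blue [211.23261391 208.64028777] 417
[[180.89280277 192.11572729]
 [180.20830142 188.17033708]]
```

View pics/s6c.png

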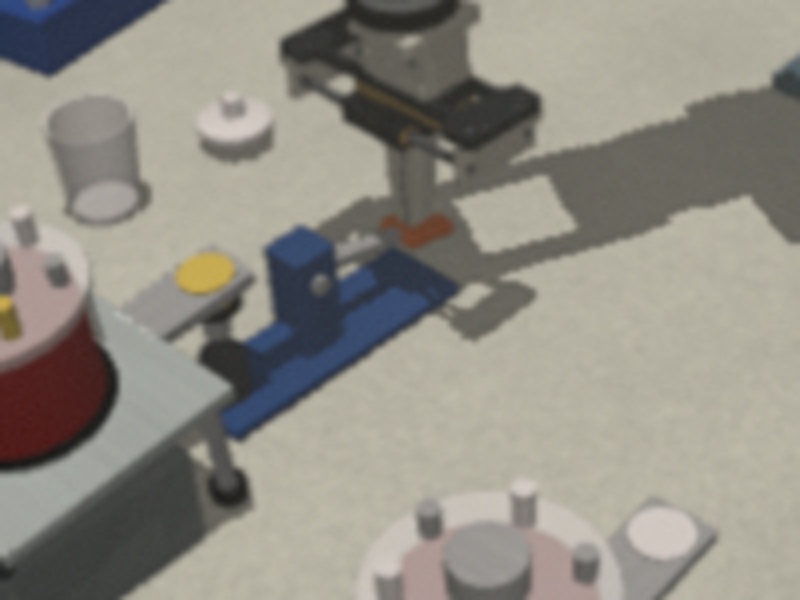

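The plate has risen about 13 mm (the disc moved up 4.2 px against 4 px expected) and the jack's base hasn't moved. Letting the handle up now.

```bash
python3 -m inch '{"linear":[[0,0,0.02],[0.003,0,0.02],[0.003,0,0.02],[0.003,0,0.02],[0.003,0,0.02],[0.003,0,0.02],[0,0,0.025],[0,0,0.025],[0,0,0.025],[0,0,0.025],[0,0,0.025],[0,0,0.025],[0,0,0],[0,0,0],[0,0,0],[0,0,0],[0,0,0]],"rot":[[0,0,0],[0,0,0],[0,0,0],[0,0,0],[0,0,0],[0,0,0],[0,0,0],[0,0,0],[0,0,0],[0,0,0],[0,0,0],[0,0,0],[0,0,0],[0,0,0],[0,0,0],[0,0,0],[0,0,0]],"claw":[-1,-1,-1,-1,-1,-1,-1,-1,-1,-1,-1,-1,-1,-1,-1,-1,-1]}'
python3 - <<'E'
from m import *
b=save("scene","s7.png"); y=blob(b,(18,120,80),(35,255,255),(160,175,205,210)); print("disc",y[0],y[1])
w=blob(b,(100,110,30),(130,255,255),(180,170,250,235)); print("jack blue",w[0],w[1])
o=blob(b,(3,120,50),(17,255,255),(220,150,250,190)); print("orange",o[0],o[1])
a=cv2.imread("pics/s5.png")[:,:,::-1];o=blob(a,(3,120,50),(17,255,255),(220,150,250,190)); print("orange before",o[0],o[1])
E
```

```text
time_s: 14.45
tcp_pos: [0.4903, -0.1479, 0.1152]
orientation: [-3.141, 0.001, -0.034]
force: [1.1, -0.5, 0.0]
gripper_width: 0.004
finger_force: 0.0
disc [182.         192.20652174] 92
jack blue [212.47980998 207.70071259] 421
orange [233.31111111 164.51111111] 90
orange before [233.21875    164.38541667] 96
```

The handle and plate are back where they were, and the jack hasn't moved. Second stroke.

```bash
python3 -m inch '{"linear":[[0,0,-0.025],[0,0,-0.025],[0,0,-0.02],[0,0,-0.02],[0,0,-0.02],[0,0,-0.02],[0,0,-0.02],[-0.003,0,-0.02],[-0.003,0,-0.02],[-0.003,0,-0.02],[-0.003,0,-0.02],[0,0,-0.02],[0,0,-0.015],[0,0,-0.01],[0,0,0],[0,0,0],[0,0,0],[0,0,0]],"rot":[[0,0,0],[0,0,0],[0,0,0],[0,0,0],[0,0,0],[0,0,0],[0,0,0],[0,0,0],[0,0,0],[0,0,0],[0,0,0],[0,0,0],[0,0,0],[0,0,0],[0,0,0],[0,0,0],[0,0,0],[0,0,0]],"claw":[-1,-1,-1,-1,-1,-1,-1,-1,-1,-1,-1,-1,-1,-1,-1,-1,-1,-1]}'
python3 - <<'E'
from m import *
b=save("scene","s8.png"); y=blob(b,(18,120,80),(35,255,255),(160,175,205,210)); print("disc",y[0],y[1])
w=blob(b,(100,110,30),(130,255,255),(180,170,250,235)); print("jack blue",w[0],w[1]); s=bot.sense(); print(s["tcp_pos"],s["force"])
E
```

```text
time_s: 16.0
tcp_pos: [0.4907, -0.1482, 0.0647]
orientation: [3.14, -0.006, -0.034]
force: [-6.0, 5.6, 34.2]
gripper_width: 0.001
finger_force: 17.3
disc [180.68041237 187.94845361] 97
jack blue [211.07619048 208.8047619 ] 420
[ 0.4906257  -0.1481966   0.06470273] [-6.54899013  5.9827815  34.56363508]
```

Handle at its stop and the plate raised as in the first stroke. I'll ease the push slightly and hand in.

```bash
python3 -m inch '{"linear":[[0,0,0.006],[0,0,0],[0,0,0],[0,0,0]],"rot":[[0,0,0],[0,0,0],[0,0,0],[0,0,0]],"claw":[-1,-1,-1,-1]}' && python3 -c "
from workcell import bot; print(bot.finish_job())"
```

```text
time_s: 16.38
tcp_pos: [0.4905, -0.1482, 0.0651]
orientation: [3.14, -0.006, -0.034]
force: [-3.7, 5.5, 26.8]
gripper_width: 0.006
finger_force: 13.7
the job is handed in; nothing more can be done
None
```

I set the jack under the yellow pad and pumped it twice, then handed the job in at 16.4 s with the handle held at its stop (about 27 N) and the tab raised about 13 mm by camera; the hand-in gave no verdict.

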